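# Unlatch the glazing jig and hold its sprung keeper arm open

## Robot

A 6-joint arm with a two-finger parallel gripper is mounted at the origin on the work surface. World frame = base frame: x ahead of the robot, y to its left, z up, the work surface at z = 0. Lengths are in mm, angles in degrees, forces in N, time in s.
With the tool pointing down it reaches from about 300 to 850 mm from the base axis. Payload 4.2 kg.
Tool frame: the origin (TCP) lies at the very end of the fingers, on their centre line; the grasp point (between the pads) lies 19 mm behind it (env.grasp_offset is the distance from the TCP to the grasp point, in mm); z points along the fingers, y is the line along which they close (so a half turn about z gives the same grasp; the last joint's range is limited). The gripper opens to 91 mm and grips with 3 to 60 N. Pads are 32 mm wide; open, the fingers measure 118 mm over their backs; the gripper's body (76 mm by 178 mm) begins 60 mm behind the grasp point.
Start: joints at [-69.5, 18.312, 89.639, -0, 72.044, -1.146], TCP at [212.108, -534.465, 213.976] pointing down, gripper open.
Joint ranges: [-177.97, 177.97], [-48.28, 115.42], [12.27, 149.76], [-77.06, 257.06], [2.81, 150.46], [-146.56, 146.56]. Speed limits (degrees/s): [147.25, 147.25, 180, 180, 180, 180].

## Interface

Orientations are given as [roll, pitch, yaw] about the fixed x, y, z axes, in that order (R = Rz(yaw) Ry(pitch) Rx(roll)).
In Python, from workcell import env gives the robot as it stands. The module is installed in compiled form; this text tells all that it offers.
- The arm moves only by the tool send_rows, never from a script. Its argument "motion" is a list of rows, each an object of numbers: "tx", "ty", "tz": the shift along the tool's x, y, z in units of 500 mm (1.0 is 500 mm); "rx", "ry", "rz": the turn, a rotation vector about the tool's x, y, z in units of 30 degrees (1.0 is 30 degrees); "gripper": the closure, from -1 (fully open) to 1 (shut). In form: [{"tx": .., "ty": .., "tz": .., "rx": .., "ry": .., "rz": .., "gripper": ..}, ...]. A call has 1 to 12 rows; each row shifts and turns the commanded pose from where the row before left it, along the tool's axes as they then stand; what a row does not reach is not made up. A row lasts 1/8 s, in which the tool goes at most 62.5 mm and 10.7 degrees, less where a joint would pass 70% of its speed; a pose out of reach is approached as far as the arm can. A call with a number of a shift or a turn outside -1 to 1 is refused whole. A call with a gripper value outside its range is refused whole. The fingers move at their own pace and stop on an object; "grip_force" is the grip in N (left out, the last holds). Time passes only in rows, so rows that do not move let the fingers close. It gives the time, the measured TCP pose, the force, the opening and the grip force at its end, in the units of the state.
- env.state(): the state, without advancing time (a new reading comes with each control period).
- env.grab_frame(name): name is "scene" or "top" or "wrist"; returns a dict with "frame" (384x512x3 uint8, red, green, blue), "vertical_fov" (degrees; the focal length in pixels is half the picture's height over the tangent of half this angle, whatever the lens; pixels are square), "cx", "cy" (the principal point, pixels), "k1" (the pictures are not rectified: a ray, as slopes to the right and down, at radius r is drawn at 1 + k1 r^2 times it, then the intrinsics apply), "rvec" (rotation vector, rad) and "tvec" (3), from world to camera coordinates, as OpenCV has them; the wrist camera has in their place "T_tool_cam" (4x4, takes a point from camera to tool coordinates, whose origin is the TCP and whose axes are the flange's). Camera axes: x right, y down, z forward; pixel columns grow to the right and rows downward; lengths in mm; the calibration is good to about 2 mm. A picture is of the moment at which its call begins: read the wrist's pose just before it. There is no depth.
- env.job_done(): hands the job in; it is judged then, once.
The state is a dict: "time_s": time; "qpos": joint angles; "qvel": joint speeds; "effort": joint torques, N m; "ee_pos": TCP position; "ee_rot": TCP orientation; "force": force on the tool from outside, world axes, zero at the start; "torque": the same for the moment, N m; "gripper_width": finger opening in mm; "gripper_force": force on a finger pad.
Only numpy, scipy, OpenCV 4.12 (cv2) and the standard library are available. Lean on these libraries where they do the work, as an engineer would, in place of code of your own. Each camera call takes 0.05 s, during which the arm holds its last target. There are 200 camera calls.

## Task

I want to lift the lidded jar out of the glazing jig with both hands, so open the jig for me: press the catch lever down by its paddle until it clicks and stays down by itself, then swing the sprung keeper arm by its upright post away from the jar, fully round to its stop, and keep holding it there. Finish while still holding the arm against its spring (do not let go), with the catch still down, and leave the jar and the other ware standing where they are.

Things in the scene. Friction and masses are not known exactly. Their poses are not given: they have to be found in the camera images.
- jig: Fixed glazing jig: grey steel base plate 250 x 290 x 8 mm screwed on the plywood ware board (12 mm thick). Origin on its underside, at board-top height; own z up, x from the closed keeper arm to the jar, y along the closed arm, pivot to tip. Plate spans x -130..120, y -115..175 mm. Jar at (50, 0) on a cork disc 96 mm wide, top z 18. Arm's stop pillar, 12 mm thick, 64 mm high, at (-89, -61).
- paddle (a point): Centre of the upper face of the catch lever's paddle, a flat aluminium plate 40 x 34 x 8 mm at the lever's free end, 165 mm from its level pivot at jig (70, 130, z 34) mm. In the jig's frame (-94, 130, z 54) mm when up; fully down it has sunk nearly straight by 36 mm to z 18. Press from above with shut fingers.
- catch (a joint): Angle of the catch lever, rad: 0 up, 0.22 fully down at its stop. It springs back (about 2 N at the paddle, with a firm point of 8 to 15 N near 0.08, where a sprung pawl is pushed aside) until about 0.15; past that the pawl snaps over it and it stays down at 0.22. While up, a lug on the lever blocks the keeper arm's tip so the arm cannot open; when down, the arm passes over lug and lever.
- post_top (a point): Centre of the top of the upright wooden post on the keeper arm: round, 18 mm across, 45 mm tall above the arm, 140 mm from the arm's pivot, at jig (-20, 60, z 107) mm when closed; it goes round with the arm and may turn in a grip. The arm is an aluminium bar 16 mm wide reaching 225 mm from its pivot, underside z 50, top z 62 mm in the jig's frame.
- pivot (a point): Point on the vertical pivot axis of the keeper arm, level with the post's top; at jig (-20, -80, z 107) mm.
- keeper (a joint): Angle of the keeper arm about its vertical pivot, rad: 0 closed in front of the jar, 1.1 fully open against its stop; grows counter-clockwise seen from above: the post swings from the jig's own +y towards its -x, away from the jar. A spring always drives it back to 0: at the post about 2.3 N to start, 5.8 N at the stop.
- jar: Matte white porcelain jar with a knobbed lid (one piece), 66 mm across, 96 mm high, standing loose on the jig's cork disc. Origin at the centre of its underside, z up. Must not be disturbed.
- teacup: Copper-red teacup, 76 mm across and 62 mm high, standing on the cart top beside the board; origin at the centre of its underside. Bystander.
- dish: Stoneware trinket dish, 100 mm across and 30 mm high, standing on the cart top beside the board; origin at the centre of its underside. Bystander.
- stick: Wooden stirring stick 220 x 14 x 6 mm lying flat on the cart top beside the board; origin at the centre of its underside, long axis x. Bystander.
Things that resemble listed ones, but are neither listed nor needed, are in the scene too. Of the things shaped like the jar, the white one is meant.

How it is judged (in metres and radians):
On the way, in this order (a step that is already met when the one before it is completed fails the run):
1. the catch lever is pressed down and clicked in while the keeper arm is still closed (value of joint catch above 0.205 rad and value of joint keeper below 0.5 rad), for 0.2 s.
2. the keeper arm is swung fully round to its stop (value of joint keeper above 1.03 rad), for 0.2 s.
At the end, for the whole second after the job is handed in: The keeper arm is held by the fingers (at least 1.5 N on it) within 0.07 rad (4 degrees) of its stop, the catch lever stays down by itself (above 0.205 rad, fingers off it), and the jar stands upright on its disc (value of joint catch above 0.205 rad and contact force between the fingers and catch below 0.1 N and value of joint keeper above 1.03 rad and contact force between the fingers and keeper above 1.5 N and horizontal distance between jar and jig below 0.075 m and angle between jar's own z axis and vertical below 0.1 rad); the arm keeps its last pose, push and grip.
It fails at once if the jar is moved by more than 20 mm or tipped (distance of jar from where it was at the start of the episode above 0.02 m or angle between jar's own z axis and vertical above 0.2 rad).
It fails at once if the teacup, the dish or the stick is moved by more than 30 mm (distance of any of teacup, dish, stick from where it was at the start of the episode above 0.03 m).
It also fails if it takes over 48 s, if anything falls off the work surface, if the arm or the gripper's body presses on something with over 40 N, if the wrist force passes 120 N, or if a joint passes its speed limit or range.

## Working session

There is one attempt and no reset: what is moved stays moved. The work goes in short steps, Python scripts to look and compute and a tool call to move; the robot and the scene stay as the last step left them, time stands still between calls to the robot, and variables do not carry over. Pictures are saved under pics/ and viewed, at most 10 in all, crops included, and the job is handed in when it is done.

Besides the shell and the picture viewer there is one more tool, called after "Call:" as name([rows], argument=value, ...), one row to a line, values as JSON. send_rows: Moves the arm, as the interface text tells. Shifts and turns lie within -1 to 1; 1 stands for 500 mm of shift or 30 degrees of turn. Its arguments: {"type":"object","properties":{"motion":{"type":"array"},"grip_force":{"type":"number"}},"required":["motion"]}

```bash
mkdir -p pics; cat > h.py <<'E'
import numpy as np, cv2
from workcell import env
from scipy.spatial.transform import Rotation as R
def cam(n):
    s=env.state(); f=env.grab_frame(n); h,w=f["frame"].shape[:2]
    f["f"]=h/2/np.tan(np.radians(f["vertical_fov"]/2))
    if "rvec" in f and n!="wrist":
        Rm=cv2.Rodrigues(np.array(f["rvec"],float))[0]; t=np.array(f["tvec"],float).ravel()
    else:
        T=np.array(f["T_tool_cam"]); W=np.eye(4); W[:3,:3]=R.from_euler("xyz",s["ee_rot"],degrees=True).as_matrix(); W[:3,3]=s["ee_pos"]
        X=np.linalg.inv(W@T); Rm=X[:3,:3]; t=X[:3,3]
    f["R"],f["t"]=Rm,t
    return f
def K(f): return np.array([[f["f"],0,f["cx"]],[0,f["f"],f["cy"]],[0,0,1.]]), np.array([f["k1"],0,0,0,0.])
def ray(f,uv):
    k,d=K(f); p=cv2.undistortPoints(np.array([[uv]],float),k,d)[0,0]
    return -f["R"].T@f["t"], f["R"].T@np.array([p[0],p[1],1])
def onz(f,uv,z):
    o,d=ray(f,uv); return o+d*(z-o[2])/d[2]
def two(f,a,g,b):
    o,d=ray(f,a); p,e=ray(g,b); s=np.linalg.lstsq(np.c_[d,-e],p-o,rcond=None)[0]
    A=o+d*s[0];B=p+e*s[1]; return (A+B)/2, np.linalg.norm(A-B)
def proj(f,P):
    k,d=K(f); return cv2.projectPoints(np.atleast_2d(P).astype(float),cv2.Rodrigues(f["R"])[0],f["t"],k,d)[0][:,0]
def save(f,n): cv2.imwrite(f"pics/{n}.png",cv2.cvtColor(f["frame"],cv2.COLOR_RGB2BGR))
E
python3 - <<'E'
from h import *
import pickle
o={}
for n in("scene","top"):
    f=cam(n); save(f,n); o[n]=f; print(n,(-f["R"].T@f["t"]).round(),f["k1"],f["f"])
pickle.dump(o,open("f.pkl","wb"))
print(env.state())
E
```

```text
scene [921. 384. 996.] -0.016073086224966428 401.6250067482239
top [ 335.    6. 1480.] -0.028824075374155662 458.7751346429708
{'time_s': 0.1, 'qpos': array([-6.95015440e+01,  1.83471885e+01,  8.96996103e+01, -1.43794332e-04,
        7.20438976e+01, -1.14669423e+00]), 'qvel': array([ 0.04712436, -0.08072981, -0.16076314, -0.10117478, -0.00715444,
       -0.02379769]), 'effort': array([ 3.45163198e-04, -4.13332915e+01, -2.32509166e+01,  7.28741800e-02,
        4.22007695e-02, -5.51675953e-05]), 'ee_pos': array([ 211.92637985, -534.03165308,  213.21095442]), 'ee_rot': array([-1.79909319e+02, -1.67834789e-03,  2.16451934e+01]), 'force': array([-0.14137259, -0.2142409 ,  0.21698413]), 'torque': array([ 0.00655612, -0.00385039,  0.00739106]), 'gripper_force': 0.0, 'gripper_width': 90.99025466872675}
```

View pics/scene.png

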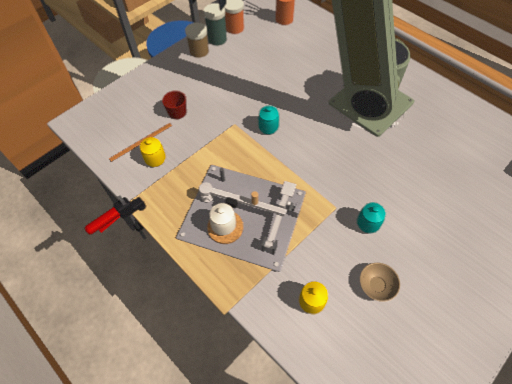

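View pics/top.png

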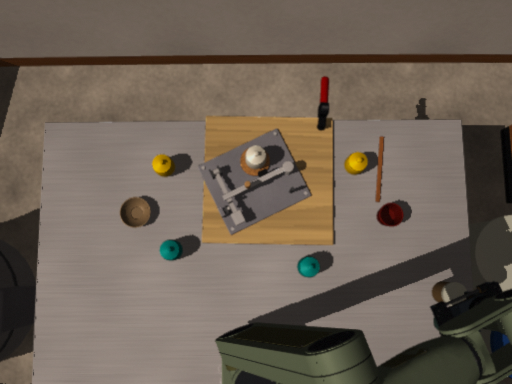

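The scene view shows the white jar at about (222,220), the post near (255,198), the pivot near (206,192) and the paddle near (288,190). In the top view the plate corners are at about (200,165), (277,131), (311,193) and (235,232). I'll enlarge both.

```bash
python3 - <<'E'
import cv2,numpy as np
a=cv2.imread("pics/scene.png")[155:275,170:340]; b=cv2.imread("pics/top.png")[120:240,190:320]
a=cv2.resize(a,None,fx=4,fy=4,interpolation=2); b=cv2.resize(b,None,fx=4.6,fy=4.6,interpolation=2)
cv2.imwrite("pics/sc.png",a);cv2.imwrite("pics/tc.png",b)
E
```

```text
(no output)
```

View pics/sc.png

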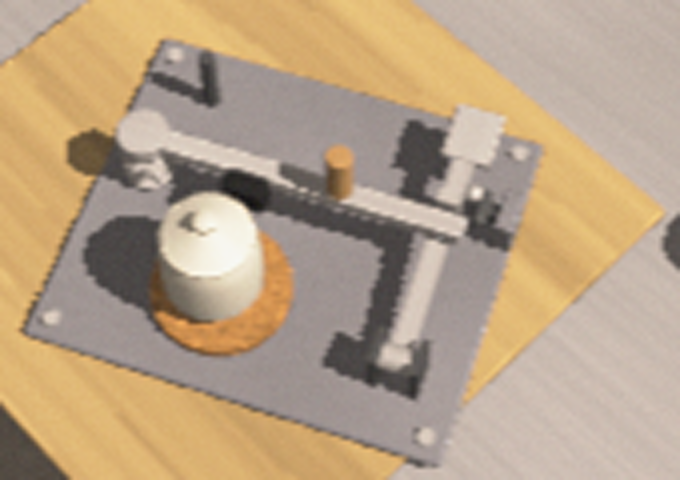

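View pics/tc.png

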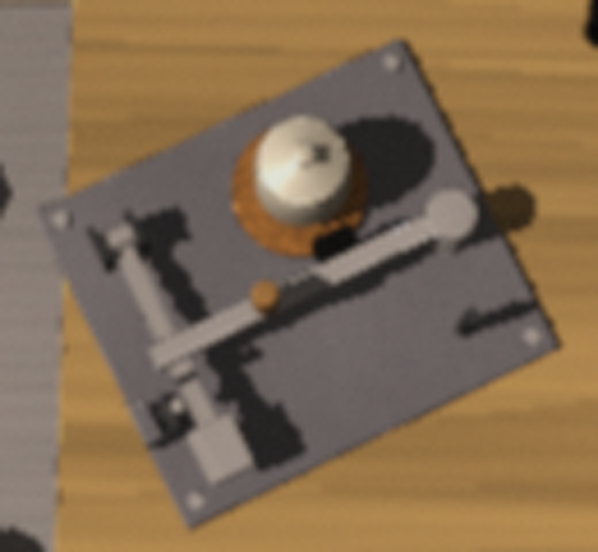

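Scene crop: plate corners at (165,40), (540,145), (437,465) and (25,330), paddle at (477,128), post top at (340,152). Top crop: the same corners at (560,347), (190,527), (40,208) and (403,40), paddle at (222,450), post top at (265,290).

```bash
cat >> h.py <<'E'
def fitjig(J,W):
    J=np.array(J,float);W=np.array(W)
    a=J-J.mean(0);b=W[:,:2]-W[:,:2].mean(0)
    th=np.arctan2((a[:,0]*b[:,1]-a[:,1]*b[:,0]).sum(),(a*b).sum())
    c,s=np.cos(th),np.sin(th);M=np.array([[c,-s],[s,c]]);o=W[:,:2].mean(0)-M@J.mean(0)
    return th,M,o,(J@M.T+o-W[:,:2])
E
python3 - <<'E'
from h import *
import pickle
o=pickle.load(open("f.pkl","rb")); S,T=o["scene"],o["top"]
s=lambda p:(p[0]/4+170-.4,p[1]/4+155-.4); t=lambda p:(p[0]/4.6+190-.4,p[1]/4.6+120-.4)
J=[(-130,-115),(-130,175),(120,175),(120,-115)]
a=[(165,40),(540,145),(437,465),(25,330)]; b=[(560,347),(190,527),(40,208),(403,40)]
W=[]
for p,q in zip(a,b):
    X,e=two(S,s(p),T,t(q)); print(X.round(1),round(e,1)); W.append(X)
th,M,og,r=fitjig(J,W); print(np.degrees(th),og,r.round(1).tolist())
for n,p,q,j in(("paddle",(477,128),(222,450),(-94,130)),("post",(340,152),(265,290),(-20,60)),("pivot",(145,130),(452,213),(-20,-80))):
    X,e=two(S,s(p),T,t(q)); print(n,X.round(1),round(e,1),"pred",(M@j+og).round(1))
ph=[(M@(np.array((-20,-80))+140*np.array([-np.sin(k),np.cos(k)]))+og).round(1).tolist() for k in(0,.3,.6,.9,1.1)]
print(ph)
E
```

```text
[ 541.6 -189.6    9.8] 0.0
[417.   70.3  13.3] 1.0
[642.2 177.7  14.5] 2.6
[764.4 -82.2  10.8] 0.3
25.486171244388395 [608.73825294 -30.87580813] [[-0.7, -1.0], [-1.0, 0.8], [-0.4, 1.1], [2.1, -0.8]]
paddle [464.9  47.4  67.1] 1.3 pred [467.9  46. ]
post [564.7  17.2 120.8] 0.8 pred [564.9  14.7]
pivot [ 624.6 -109.4   72.2] 1.9 pred [ 625.1 -111.7]
[[564.9, 14.7], [530.2, -8.8], [504.0, -41.4], [488.7, -80.3], [485.2, -108.1]]
```

Call:
send_rows([
  {"rz":-0.35,"gripper":1},
  {"rz":-0.35,"gripper":1},
  {"rz":-0.35,"gripper":1},
  {"rz":-0.35,"gripper":1},
  {"rz":-0.35,"gripper":1},
  {"rz":-0.35,"gripper":1},
  {"rz":-0.35,"gripper":1},
  {"rz":-0.35,"gripper":1},
  {"rz":-0.33,"gripper":1},
], grip_force=20)

```text
invalid input at $.motion[0]: expected keys tx, ty, tz, rx, ry, rz, gripper
```

Call:
send_rows([
  {"tx":0.068,"ty":0.08,"gripper":1},
  {"tx":0.068,"ty":0.08,"gripper":1},
  {"tx":0.068,"ty":0.08,"gripper":1},
  {"tx":0.068,"ty":0.08,"gripper":1},
  {"tx":0.068,"ty":0.08,"gripper":1},
  {"tx":0.068,"ty":0.08,"gripper":1},
  {"tx":0.068,"ty":0.08,"gripper":1},
  {"tx":0.068,"ty":0.08,"gripper":1},
  {"tx":0.068,"ty":0.08,"gripper":1},
  {"tx":0.068,"ty":0.08,"gripper":1},
  {"tx":0.068,"ty":0.08,"gripper":1},
  {"tx":0.068,"ty":0.08,"gripper":1},
])

```text
invalid input at $.motion[0]: expected keys tx, ty, tz, rx, ry, rz, gripper
```

```bash
python3 - <<'E'
from h import *
import pickle
f=cam("wrist"); save(f,"w1"); pickle.dump(f,open("w1.pkl","wb"))
s=env.state(); print(s["time_s"],s["ee_pos"],s["ee_rot"],s["qpos"],s["gripper_width"])
th=np.radians(25.5);M=np.array([[np.cos(th),-np.sin(th)],[np.sin(th),np.cos(th)]]);og=np.array([608.7,-30.9])
for j,z in(((-94,130),66),((-20,60),119)): print(proj(f,np.r_[M@j+og,z]))
E
```

```text
0.15 [ 211.98497035 -534.08177559  213.31902026] [-1.79923647e+02 -2.36438221e-03  2.16483636e+01] [-6.94983894e+01  1.83419239e+01  8.96914503e+01  8.78635312e-04
  7.20430108e+01 -1.14702603e+00] 91.31869857697289
[[ -77.0343522  -143.20843159]]
[[216.16502063 138.13482269]]
```

View pics/w1.png

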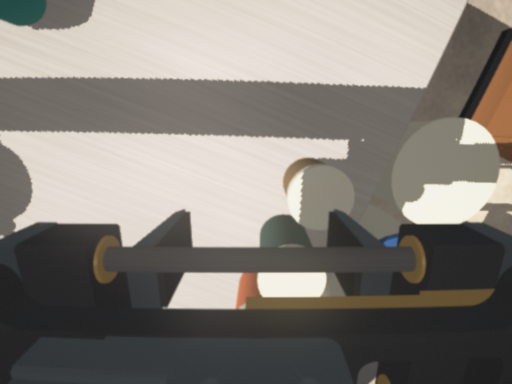

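The wrist picture shows only the start area with glaze jars, because the rows were refused: every key must be present. I'll resend with all keys.

Call:
send_rows([
  {"tx":0,"ty":0,"tz":0,"rx":0,"ry":0,"rz":-0.35,"gripper":1},
  {"tx":0,"ty":0,"tz":0,"rx":0,"ry":0,"rz":-0.35,"gripper":1},
  {"tx":0,"ty":0,"tz":0,"rx":0,"ry":0,"rz":-0.35,"gripper":1},
  {"tx":0,"ty":0,"tz":0,"rx":0,"ry":0,"rz":-0.35,"gripper":1},
  {"tx":0,"ty":0,"tz":0,"rx":0,"ry":0,"rz":-0.35,"gripper":1},
  {"tx":0,"ty":0,"tz":0,"rx":0,"ry":0,"rz":-0.35,"gripper":1},
  {"tx":0,"ty":0,"tz":0,"rx":0,"ry":0,"rz":-0.35,"gripper":1},
  {"tx":0,"ty":0,"tz":0,"rx":0,"ry":0,"rz":-0.35,"gripper":1},
  {"tx":0,"ty":0,"tz":0,"rx":0,"ry":0,"rz":-0.33,"gripper":1},
], grip_force=20)

```text
time_s: 1.27
ee_pos: [212.0, -534.2, 213.6]
ee_rot: [180.0, -0.0, 115.9]
force: [-0.0, -0.4, 0.0]
gripper_width: 4.0
gripper_force: 0.0
```

Call:
send_rows([
  {"tx":0.068,"ty":0.08,"tz":0,"rx":0,"ry":0,"rz":0,"gripper":1},
  {"tx":0.068,"ty":0.08,"tz":0,"rx":0,"ry":0,"rz":0,"gripper":1},
  {"tx":0.068,"ty":0.08,"tz":0,"rx":0,"ry":0,"rz":0,"gripper":1},
  {"tx":0.068,"ty":0.08,"tz":0,"rx":0,"ry":0,"rz":0,"gripper":1},
  {"tx":0.068,"ty":0.08,"tz":0,"rx":0,"ry":0,"rz":0,"gripper":1},
  {"tx":0.068,"ty":0.08,"tz":0,"rx":0,"ry":0,"rz":0,"gripper":1},
  {"tx":0.068,"ty":0.08,"tz":0,"rx":0,"ry":0,"rz":0,"gripper":1},
  {"tx":0.068,"ty":0.08,"tz":0,"rx":0,"ry":0,"rz":0,"gripper":1},
  {"tx":0.068,"ty":0.08,"tz":0,"rx":0,"ry":0,"rz":0,"gripper":1},
  {"tx":0.068,"ty":0.08,"tz":0,"rx":0,"ry":0,"rz":0,"gripper":1},
  {"tx":0.068,"ty":0.08,"tz":0,"rx":0,"ry":0,"rz":0,"gripper":1},
  {"tx":0.068,"ty":0.08,"tz":0,"rx":0,"ry":0,"rz":0,"gripper":1},
])

```text
time_s: 2.78
ee_pos: [469.6, 42.3, 213.9]
ee_rot: [-180.0, 0.0, 115.6]
force: [0.2, -0.6, 0.1]
gripper_width: 0.5
gripper_force: 0.0
```

```bash
python3 - <<'E'
from h import *
import pickle
f=cam("wrist"); save(f,"w2"); pickle.dump(f,open("w1.pkl","wb"))
s=env.state(); print(s["time_s"],s["ee_pos"],s["ee_rot"],s["qpos"],s["gripper_width"])
th=np.radians(25.5);M=np.array([[np.cos(th),-np.sin(th)],[np.sin(th),np.cos(th)]]);og=np.array([608.7,-30.9])
for j,z in(((-94,130),66),((-20,60),119)): print(proj(f,np.r_[M@j+og,z]))
E
```

```text
2.825 [472.36135974  47.54921882 213.82143246] [179.72031549  -0.19190404 115.70346367] [  4.16128011   9.15452509 102.16514415   0.30224208  68.49091678
 -21.65206726] 0.42866622671229765
[[258.34995302 182.92261011]]
[[327.20252089 257.16681681]]
```

View pics/w2.png

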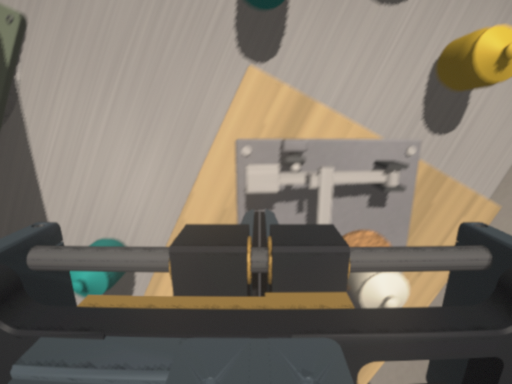

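The wrist view shows the paddle at about (263,178) against a predicted (258,183), so it is within about 3 mm. I'll descend and press.

Call:
send_rows([
  {"tx":0.0035,"ty":-0.007,"tz":0.05,"rx":0,"ry":0,"rz":0,"gripper":1},
  {"tx":0,"ty":0,"tz":0.08,"rx":0,"ry":0,"rz":0,"gripper":1},
  {"tx":0,"ty":0,"tz":0.08,"rx":0,"ry":0,"rz":0,"gripper":1},
  {"tx":0,"ty":0,"tz":0.06,"rx":0,"ry":0,"rz":0,"gripper":1},
  {"tx":0,"ty":0,"tz":0,"rx":0,"ry":0,"rz":0,"gripper":1},
  {"tx":0,"ty":0,"tz":0,"rx":0,"ry":0,"rz":0,"gripper":1},
])

```text
time_s: 3.58
ee_pos: [466.2, 40.6, 79.9]
ee_rot: [179.9, 0.0, 115.5]
force: [0.0, -0.3, 0.7]
gripper_width: 0.3
gripper_force: 0.0
```

Call:
send_rows([
  {"tx":0,"ty":0,"tz":0.02,"rx":0,"ry":0,"rz":0,"gripper":1},
  {"tx":0,"ty":0,"tz":0.02,"rx":0,"ry":0,"rz":0,"gripper":1},
  {"tx":0,"ty":0,"tz":0.02,"rx":0,"ry":0,"rz":0,"gripper":1},
  {"tx":0,"ty":0,"tz":0,"rx":0,"ry":0,"rz":0,"gripper":1},
])

```text
time_s: 4.08
ee_pos: [465.3, 40.6, 48.5]
ee_rot: [-180.0, 0.0, 115.5]
force: [0.4, -1.2, 0.9]
gripper_width: 0.3
gripper_force: 0.3
```

Call:
send_rows([
  {"tx":0,"ty":0,"tz":0.016,"rx":0,"ry":0,"rz":0,"gripper":1},
  {"tx":0,"ty":0,"tz":0.016,"rx":0,"ry":0,"rz":0,"gripper":1},
  {"tx":0,"ty":0,"tz":0,"rx":0,"ry":0,"rz":0,"gripper":1},
  {"tx":0,"ty":0,"tz":0,"rx":0,"ry":0,"rz":0,"gripper":1},
])

```text
time_s: 4.58
ee_pos: [465.1, 40.8, 32.7]
ee_rot: [-180.0, -0.0, 115.5]
force: [-1.0, 0.2, -0.0]
gripper_width: 0.2
gripper_force: 0.0
```

Call:
send_rows([
  {"tx":0,"ty":0,"tz":0.006,"rx":0,"ry":0,"rz":0,"gripper":1},
  {"tx":0,"ty":0,"tz":0.006,"rx":0,"ry":0,"rz":0,"gripper":1},
  {"tx":0,"ty":0,"tz":0,"rx":0,"ry":0,"rz":0,"gripper":1},
  {"tx":0,"ty":0,"tz":0,"rx":0,"ry":0,"rz":0,"gripper":1},
])

```text
time_s: 5.08
ee_pos: [465.8, 40.8, 28.6]
ee_rot: [179.9, 0.0, 115.5]
force: [-3.5, -0.3, 15.5]
gripper_width: 0.2
gripper_force: 7.8
```

Call:
send_rows([
  {"tx":0,"ty":0,"tz":-0.05,"rx":0,"ry":0,"rz":0,"gripper":1},
  {"tx":0,"ty":0,"tz":-0.1,"rx":0,"ry":0,"rz":0,"gripper":1},
  {"tx":0,"ty":0,"tz":-0.12,"rx":0,"ry":0,"rz":0,"gripper":1},
  {"tx":0,"ty":0,"tz":-0.12,"rx":0,"ry":0,"rz":0,"gripper":0.2},
  {"tx":0,"ty":0,"tz":0,"rx":0,"ry":0,"rz":0,"gripper":0.2},
  {"tx":0,"ty":0,"tz":0,"rx":0,"ry":0,"rz":0,"gripper":0.2},
  {"tx":0,"ty":0,"tz":0,"rx":0,"ry":0,"rz":0,"gripper":0.2},
])

```text
time_s: 5.95
ee_pos: [464.2, 40.6, 220.1]
ee_rot: [-179.8, -0.1, 115.5]
force: [0.4, -0.4, -0.2]
gripper_width: 36.0
gripper_force: 0.0
```

```bash
python3 - <<'E'
from h import *
f=cam("wrist"); save(f,"w3")
s=env.state(); print(s["time_s"],s["ee_pos"],s["ee_rot"],s["gripper_width"])
th=np.radians(25.5);M=np.array([[np.cos(th),-np.sin(th)],[np.sin(th),np.cos(th)]]);og=np.array([608.7,-30.9])
for j,z in(((-94,130),66),((-94,130),30),((-20,60),119),((-130,175),20),((120,175),20)): print(proj(f,np.r_[M@j+og,z]))
E
```

```text
6.0 [464.36489395  40.64617295 220.21581217] [-1.79801640e+02 -7.42923530e-02  1.15545782e+02] 36.4359724560093
[[263.4568053  182.75146405]]
[[263.13444163 177.32410277]]
[[331.32024728 255.45387177]]
[[236.31350898 142.82608733]]
[[420.64911228 143.93614652]]
```

View pics/w3.png

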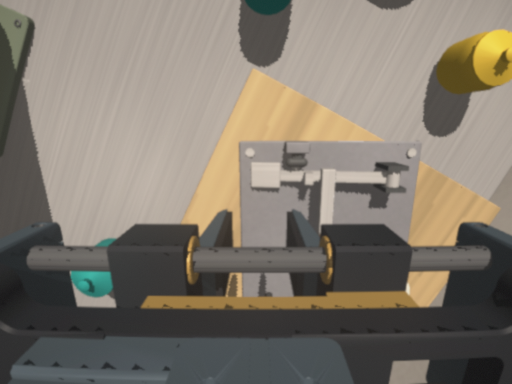

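The paddle is now at (266,174), which matches the predicted down position, and its offset shadow is gone, so the catch stayed down. Moving above the post.

Call:
send_rows([
  {"tx":-0.05,"ty":0.06,"tz":0,"rx":0,"ry":0,"rz":0,"gripper":0.1},
  {"tx":-0.05,"ty":0.06,"tz":0,"rx":0,"ry":0,"rz":0,"gripper":0.1},
  {"tx":-0.03,"ty":0.041,"tz":0.05,"rx":0,"ry":0,"rz":0,"gripper":0.1},
  {"tx":0,"ty":0,"tz":0.09,"rx":0,"ry":0,"rz":0,"gripper":0.1},
  {"tx":0,"ty":0,"tz":0,"rx":0,"ry":0,"rz":0,"gripper":0.1},
  {"tx":0,"ty":0,"tz":0,"rx":0,"ry":0,"rz":0,"gripper":0.1},
  {"tx":0,"ty":0,"tz":0,"rx":0,"ry":0,"rz":0,"gripper":0.1},
])

```text
time_s: 6.88
ee_pos: [567.0, 16.9, 153.8]
ee_rot: [179.8, 0.1, 115.6]
force: [-0.5, 0.6, -0.4]
gripper_width: 40.9
gripper_force: 0.0
```

```bash
python3 - <<'E'
from h import *
f=cam("scene"); g=cam("wrist")
s=env.state(); print(s["time_s"],s["ee_pos"],s["ee_rot"],s["gripper_width"])
a=cv2.resize(cv2.cvtColor(f["frame"],4)[120:260,180:340],None,fx=2.4,fy=2.4,interpolation=2)
b=cv2.resize(cv2.cvtColor(g["frame"],4),(400,300))
a=cv2.resize(a,(400,350)); b=cv2.copyMakeBorder(b,0,50,0,0,0); cv2.imwrite("pics/b1.png",np.hstack([a,b]))
E
```

```text
6.975 [566.67915131  16.86166827 153.56305178] [1.79845234e+02 7.66236680e-02 1.15553161e+02] 40.71087041603418
```

View pics/b1.png

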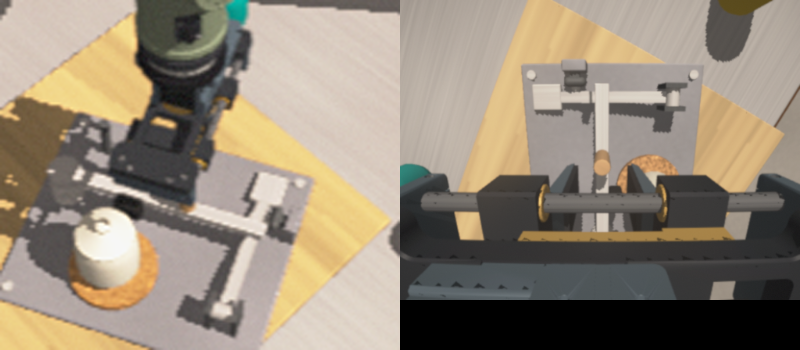

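The post top is at about (258,197) in full-size wrist pixels, centred between the fingers (fingers at about 563/640 in the composite). Checking by ray.

```bash
python3 - <<'E'
from h import *
g=cam("wrist"); im=g["frame"]; hsv=cv2.cvtColor(im,cv2.COLOR_RGB2HSV)
m=cv2.inRange(hsv,(5,70,60),(25,255,255)); m[:180]=0; m[225:]=0; m[:,:242]=0; m[:,278:]=0
ys,xs=np.nonzero(m); print(len(xs),xs.min(),xs.max(),ys.min(),ys.max())
print(env.state()["ee_pos"])
for v in(195,200): print(onz(g,((xs.min()+xs.max())/2,v),119))
print(proj(g,[565,16.5,119]),proj(g,[565,16.5,74]))
E
```

```text
582 248 269 192 224
[566.48894153  16.85573817 153.30892221]
[559.3402138   33.41689496 119.        ]
[561.07244815  29.79005034 119.        ]
[[255.74115419 216.6681991 ]] [[256.17006077 201.27777327]]
```

The blob spans rows 192–224 and columns 248–269. Predicted base is at row 201 and top at row 217, so the agreement is within 2 mm. Descend and grip.

Call:
send_rows([
  {"tx":0,"ty":0,"tz":0.04,"rx":0,"ry":0,"rz":0,"gripper":0.1},
  {"tx":0,"ty":0,"tz":0.05,"rx":0,"ry":0,"rz":0,"gripper":0.1},
  {"tx":0,"ty":0,"tz":0.046,"rx":0,"ry":0,"rz":0,"gripper":0.1},
  {"tx":0,"ty":0,"tz":0,"rx":0,"ry":0,"rz":0,"gripper":0.1},
  {"tx":0,"ty":0,"tz":0,"rx":0,"ry":0,"rz":0,"gripper":0.1},
])

```text
time_s: 7.65
ee_pos: [566.8, 16.8, 85.1]
ee_rot: [179.9, 0.1, 115.5]
force: [-0.2, 0.4, 0.6]
gripper_width: 41.3
gripper_force: 0.0
```

Call:
send_rows([
  {"tx":0,"ty":0,"tz":0,"rx":0,"ry":0,"rz":0,"gripper":0.8},
  {"tx":0,"ty":0,"tz":0,"rx":0,"ry":0,"rz":0,"gripper":1},
  {"tx":0,"ty":0,"tz":0,"rx":0,"ry":0,"rz":0,"gripper":1},
  {"tx":0,"ty":0,"tz":0,"rx":0,"ry":0,"rz":0,"gripper":1},
], grip_force=20)

```text
time_s: 8.15
ee_pos: [566.3, 16.8, 84.5]
ee_rot: [180.0, 0.0, 115.5]
force: [-0.2, -0.2, 3.4]
gripper_width: 17.2
gripper_force: 20.0
```

Call:
send_rows([
  {"tx":-0.0004,"ty":-0.0147,"tz":0,"rx":0,"ry":0,"rz":-0.1,"gripper":1},
  {"tx":-0.0004,"ty":-0.0147,"tz":0,"rx":0,"ry":0,"rz":-0.1,"gripper":1},
  {"tx":-0.0004,"ty":-0.0147,"tz":0,"rx":0,"ry":0,"rz":-0.1,"gripper":1},
  {"tx":-0.0004,"ty":-0.0147,"tz":0,"rx":0,"ry":0,"rz":-0.1,"gripper":1},
  {"tx":-0.0004,"ty":-0.0147,"tz":0,"rx":0,"ry":0,"rz":-0.1,"gripper":1},
  {"tx":-0.0004,"ty":-0.0147,"tz":0,"rx":0,"ry":0,"rz":-0.1,"gripper":1},
  {"tx":0,"ty":0,"tz":0,"rx":0,"ry":0,"rz":0,"gripper":1},
])

```text
time_s: 9.02
ee_pos: [530.7, -7.8, 84.5]
ee_rot: [179.9, 0.1, 133.5]
force: [3.2, 3.4, 2.1]
gripper_width: 17.6
gripper_force: 20.0
```

Call:
send_rows([
  {"tx":-0.0004,"ty":-0.0147,"tz":0,"rx":0,"ry":0,"rz":-0.1,"gripper":1},
  {"tx":-0.0004,"ty":-0.0147,"tz":0,"rx":0,"ry":0,"rz":-0.1,"gripper":1},
  {"tx":-0.0004,"ty":-0.0147,"tz":0,"rx":0,"ry":0,"rz":-0.1,"gripper":1},
  {"tx":-0.0004,"ty":-0.0147,"tz":0,"rx":0,"ry":0,"rz":-0.1,"gripper":1},
  {"tx":-0.0004,"ty":-0.0147,"tz":0,"rx":0,"ry":0,"rz":-0.1,"gripper":1},
  {"tx":-0.0004,"ty":-0.0147,"tz":0,"rx":0,"ry":0,"rz":-0.1,"gripper":1},
  {"tx":-0.0004,"ty":-0.0147,"tz":0,"rx":0,"ry":0,"rz":-0.1,"gripper":1},
  {"tx":-0.0004,"ty":-0.0147,"tz":0,"rx":0,"ry":0,"rz":-0.1,"gripper":1},
  {"tx":-0.0004,"ty":-0.0147,"tz":0,"rx":0,"ry":0,"rz":-0.1,"gripper":1},
  {"tx":-0.0004,"ty":-0.0147,"tz":0,"rx":0,"ry":0,"rz":-0.1,"gripper":1},
  {"tx":-0.0004,"ty":-0.0147,"tz":0,"rx":0,"ry":0,"rz":-0.1,"gripper":1},
  {"tx":0,"ty":0,"tz":0,"rx":0,"ry":0,"rz":0,"gripper":1},
])

```text
time_s: 10.52
ee_pos: [491.5, -76.7, 84.4]
ee_rot: [179.9, 0.1, 166.4]
force: [3.4, 5.1, 2.9]
gripper_width: 17.3
gripper_force: 20.0
```

Call:
send_rows([
  {"tx":-0.0004,"ty":-0.0147,"tz":0,"rx":0,"ry":0,"rz":-0.1,"gripper":1},
  {"tx":-0.0004,"ty":-0.0147,"tz":0,"rx":0,"ry":0,"rz":-0.1,"gripper":1},
  {"tx":-0.0004,"ty":-0.0147,"tz":0,"rx":0,"ry":0,"rz":-0.1,"gripper":1},
  {"tx":0,"ty":0,"tz":0,"rx":0,"ry":0,"rz":0,"gripper":1},
  {"tx":0,"ty":0,"tz":0,"rx":0,"ry":0,"rz":0,"gripper":1},
])

```text
time_s: 11.15
ee_pos: [488.3, -98.0, 84.5]
ee_rot: [179.9, 0.2, 175.4]
force: [2.9, 5.6, 2.8]
gripper_width: 17.3
gripper_force: 20.0
```

Call:
send_rows([
  {"tx":-0.0003,"ty":-0.01,"tz":0,"rx":0,"ry":0,"rz":-0.07,"gripper":1},
  {"tx":-0.0003,"ty":-0.006,"tz":0,"rx":0,"ry":0,"rz":-0.04,"gripper":1},
  {"tx":0,"ty":0,"tz":0,"rx":0,"ry":0,"rz":0,"gripper":1},
  {"tx":0,"ty":0,"tz":0,"rx":0,"ry":0,"rz":0,"gripper":1},
  {"tx":0,"ty":0,"tz":0,"rx":0,"ry":0,"rz":0,"gripper":1},
])

```text
time_s: 11.78
ee_pos: [487.9, -105.1, 84.4]
ee_rot: [179.8, 0.2, 178.7]
force: [3.7, 8.7, 4.0]
gripper_width: 17.8
gripper_force: 20.0
```

Call:
send_rows([
  {"tx":0,"ty":-0.005,"tz":0,"rx":0,"ry":0,"rz":0,"gripper":1},
  {"tx":0,"ty":0,"tz":0,"rx":0,"ry":0,"rz":0,"gripper":1},
  {"tx":0,"ty":0,"tz":0,"rx":0,"ry":0,"rz":0,"gripper":1},
  {"tx":0,"ty":0,"tz":0,"rx":0,"ry":0,"rz":0,"gripper":1},
])

```text
time_s: 12.28
ee_pos: [487.9, -105.5, 84.4]
ee_rot: [179.6, 0.1, 178.6]
force: [4.6, 15.8, 4.8]
gripper_width: 17.6
gripper_force: 20.0
```

```bash
python3 - <<'E'
from h import *
f=cam("scene"); g=cam("top"); s=env.state(); print(s["ee_pos"],s["force"],s["gripper_width"])
a=cv2.resize(cv2.cvtColor(f["frame"],4)[100:280,150:350],(400,360)); b=cv2.resize(cv2.cvtColor(g["frame"],4)[90:270,160:360],(400,360))
cv2.imwrite("pics/end.png",np.hstack([a,b]))
E
```

```text
[ 487.86762549 -105.53181332   84.38656824] [ 4.64949589 14.9672836   3.37035397] 17.329164880920704
```

View pics/end.png

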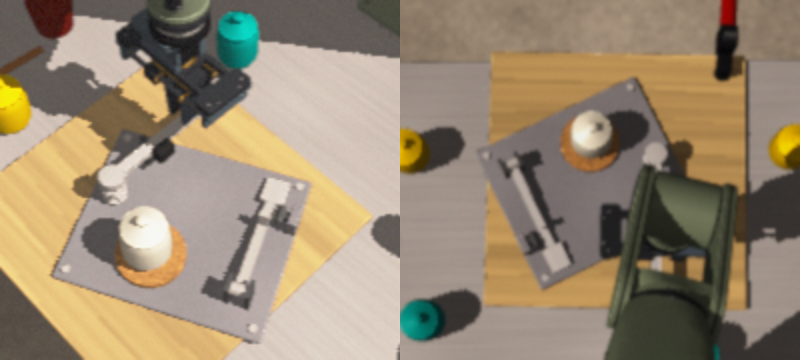

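The arm lies against the stop pillar: force rose to 15 N with only 0.4 mm of travel. The jar stands on its disc, and the lever lies flat with the paddle at about (275,190) in the left picture. Handing in.

```bash
python3 -c "
from workcell import env
print(env.job_done())"
```

```text
the job is handed in; nothing more can be done
None
```

I handed the job in with the catch clicked down and staying down. The keeper arm is gripped and held against its stop, and the jar and other ware still stand where they were; the hand-in returned no verdict.

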